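# Lay out the rivet-setting station on a leatherworker's bench

### The job

Set up the bench for riveting. Put the square steel block in the middle of the stone slab and the small round die in the middle of the block; stand the maul on its head midway between the slab and the anvil, stand the tin midway between the slab and the tray of rivets (both in line with the middle of the slab), and lay the setter flat in front of the slab on the robot's side, centred, parallel to the slab's front edge and about 30 mm clear of it. Leave the pliers and the thread spool where they are, and let go of everything.

Things in the scene. Friction and masses are not known exactly. Their poses are not given: they have to be found in the camera images.
- slab: Fixed pale stone slab, 110 x 110 mm, 30 mm high, the middle of a row of three fixed landmarks (anvil, slab, tray) that runs along the slab's y axis. Origin: centre of its underside (on the bench, z = 0); z up; -x is its front, facing the robot, +y its left as seen from the robot. It stands at a small yaw (up to 0.15 rad).
- anvil: Fixed dark steel bench anvil, on the left or the right of the slab, 222 to 238 mm from it between centres. Foot 140 mm (x) x 110 mm (y), 18 mm high, waist narrower, flat top at 75 mm, horn pointing along +x (away from the robot) to 130 mm from the origin. Origin: centre of the foot's underside, z up.
- tray: Fixed open wooden tray of rivets in three compartments, on the other side of the slab, 222 to 238 mm from it between centres. 180 mm (x) x 110 mm (y), 40 mm high. Origin: centre of its underside, z up.
- block: Loose plain steel bench block, 50 x 50 mm and 25 mm high, 0.48 kg, lying flat, sides along its x and y axes, yaw within 0.5 rad of the bench's. Origin: centre of its underside, z up.
- die: Loose round steel rivet die, a disc of 30 mm diameter and 18 mm height, with a dark dished spot on top, about 0.09 kg. Origin: centre of its underside, z up.
- maul: Loose maul standing on its head: a white plastic cylindrical head of 56 mm diameter (52 mm at the base), 70 mm high, and above it an upright dark wooden handle of 26 mm diameter (22 mm at its root) from 70 to 190 mm height; 0.3 to 0.5 kg. Origin: centre of the head's underside, z up along the handle.
- tin: Loose closed plain metal tin, upright cylinder of 52 mm diameter and 60 mm height, 0.1 to 0.24 kg. Origin: centre of its underside, z up.
- setter: Loose steel rivet setter lying flat: dark square bar 14 x 14 mm, from x = -55 to +25 mm, then a round 10 mm tip to x = +55 mm; 110 mm long in all, about 0.13 kg. Origin: middle of its length, on the underside; x along the bar to the tip, z up. Starts lying roughly across the robot's view (x axis within 0.4 rad of the bench's y).
- pliers: Bystander: loose pliers with steel jaws and black handles lying flat at the far right of the bench, 160 mm long, 13 mm high. Origin: underside near the pivot; x along the jaws. Leave alone.
- spool: Bystander: brown thread spool standing upright at the far left of the bench, 54 mm diameter, 70 mm high. Origin: centre of its underside. Leave alone.

How it is judged (in metres and radians):
At the end, for the whole second after the job is handed in: Block on slab within 12 mm of centre; die on block within 10; maul upright, 90-131 mm from slab and from anvil centres, within 20 of slab y axis; tin likewise slab/tray; setter flat, middle 77-107 mm before slab centre, 20 sideways, parallel to 0.17 rad; all at rest (horizontal distance between block and slab below 0.012 m and z of block in the frame of slab between 0.026 and 0.034 m and angle between each of block, die's own z axis and vertical below 0.1 rad and horizontal distance between die and block below 0.01 m and z of die in the frame of block between 0.021 and 0.029 m and x of maul in the frame of slab between -0.02 and 0.02 m and horizontal distance between maul and slab between 0.09 and 0.131 m and horizontal distance between maul and anvil between 0.09 and 0.131 m and height (world z) of maul between -0.004 and 0.005 m and angle between each of maul, tin's own z axis and vertical below 0.12 rad and x of tin in the frame of slab between -0.02 and 0.02 m and horizontal distance between tin and slab between 0.09 and 0.131 m and horizontal distance between tin and tray between 0.09 and 0.131 m and height (world z) of tin between -0.004 and 0.005 m and x of setter in the frame of slab between -0.107 and -0.077 m and y of setter in the frame of slab between -0.02 and 0.02 m and height (world z) of setter between -0.004 and 0.005 m and angle between the x axis of setter and the y axis of slab, either way round below 0.17 rad and angle between setter's own z axis and vertical below 0.15 rad and linear speed of each of block, die, maul, tin, setter below 0.02 m/s and angular speed of each of block, die, maul, tin, setter below 0.2 rad/s); the robot touches nothing.
It fails at once if the pliers are shifted by more than 20 mm (distance of pliers from where it was at the start of the episode above 0.02 m).
It fails at once if the thread spool is shifted by more than 20 mm (distance of spool from where it was at the start of the episode above 0.02 m).
It also fails if it takes over 128 s, if anything falls off the work surface, if the arm or the gripper's body presses on something with over 40 N, if the wrist force passes 120 N, or if a joint passes its speed limit or range.

### The arm

A 6-joint arm with a two-finger parallel gripper is mounted at the origin on the work surface. World frame = base frame: x ahead of the robot, y to its left, z up, the work surface at z = 0. Lengths are in mm, angles in rad, forces in N, time in s.
With the tool pointing down it reaches from about 300 to 775 mm from the base axis. Payload 14.6 kg.
Tool frame: the origin (TCP) lies between the finger pads; the fingertips stand ahead of it and the grasp point (between the pads) lies 11 mm behind it (manip.finger_overhang is the z of the fingertips in the tool frame, in mm); z points along the fingers, y is the line along which they close (so a half turn about z gives the same grasp; the last joint's range is limited). The gripper opens to 94 mm and grips with 3 to 60 N. Pads are 16 mm wide; open, the fingers measure 119 mm over their backs; the gripper's body (75 mm by 177 mm) begins 78 mm behind the grasp point.
Start: joints at [-1.193, 0.3, 1.521, -0, 1.321, -0.067], TCP at [236.644, -496.476, 213.446] pointing down, gripper open.
Joint ranges: [-3.03, 3.03], [-0.79, 2.21], [0.23, 2.52], [-1.04, 4.18], [0, 3.07], [-2.55, 2.55]. Speed limits (rad/s): [2.22, 2.22, 2.57, 3.14, 3.14, 3.14].

### API

Orientations are given as [roll, pitch, yaw] about the fixed x, y, z axes, in that order (R = Rz(yaw) Ry(pitch) Rx(roll)).
In Python, from cell import manip gives the robot as it stands.
- The arm moves only by the tool jog_arm, never from a script. Its argument "series" is a list of rows, each a list of 7 numbers: the shift along the world's x, y, z as a fraction of full scale, then the turn, a rotation vector about the world's x, y, z as a fraction of full scale, then the closure, from 0 (fully open) to 1 (shut). In form: [[dx, dy, dz, wx, wy, wz, fingers], ...]. A call has 1 to 8 rows; each row is the pose to reach, as a shift and turn from the pose commanded when the call began; what a row does not reach only later rows make up. Full scale, the value 1, is 120 mm for a shift and 90 degrees for a turn. A row lasts 1/12 s, in which the tool goes at most 41.7 mm and 7.16 degrees, less where a joint would pass 70% of its speed; a pose out of reach is approached as far as the arm can. A call with a number of a shift or a turn outside -1 to 1 is refused whole. A call with a gripper value outside its range is refused whole. The fingers move at their own pace and stop on an object; "grip_force" is the grip in N (left out, the last holds). Time passes only in rows, so rows that repeat a pose let the fingers close. It gives the time, the measured TCP pose, the force, the opening and the grip force at its end, in the units of the state.
- manip.read_state(): the state, without advancing time (a new reading comes with each control period).
- manip.camera(name): name is "scene" or "top" or "wrist"; returns a dict with "frame" (420x560x3 uint8, red, green, blue), "vfov" (degrees; the focal length in pixels is half the picture's height over the tangent of half this angle, whatever the lens; pixels are square), "cx", "cy" (the principal point, pixels), "k1" (the pictures are not rectified: a ray, as slopes to the right and down, at radius r is drawn at 1 + k1 r^2 times it, then the intrinsics apply), "R" (3x3) and "t" (3): a world point X has camera coordinates R X + t; the wrist camera has in their place "hand_eye" (4x4, takes a point from camera to tool coordinates, whose origin is the TCP and whose axes are the flange's). Camera axes: x right, y down, z forward; pixel columns grow to the right and rows downward; lengths in mm; the calibration is good to about 2 mm. A picture is of the moment at which its call begins: read the wrist's pose just before it. There is no depth.
- manip.sign_off(): hands the job in; it is judged then, once.
The state is a dict: "clock": time; "joints": joint angles; "qd": joint speeds; "effort": joint torques, N m; "eef_pos": TCP position; "eef_rot": TCP orientation; "wrist_force": force on the tool from outside, world axes, zero at the start; "moment": the same for the moment, N m; "finger_gap": finger opening in mm; "finger_force": force on a finger pad.
Only numpy, scipy, OpenCV 4.12 (cv2) and the standard library are available. Lean on these libraries where they do the work, as an engineer would, in place of code of your own. Each camera call takes 0.05 s, during which the arm holds its last target. There are 200 camera calls.

## Working session

There is one attempt and no reset: what is moved stays moved. The work goes in short steps, Python scripts to look and compute and a tool call to move; the robot and the scene stay as the last step left them, time stands still between calls to the robot, and variables do not carry over. Pictures are saved under pics/ and viewed, at most 14 in all, crops included, and the job is handed in when it is done.

Besides the shell and the picture viewer there is one more tool, called after "Emit:" as a command line: name --pt "numbers of a row" for each row, then --argument value for the rest. jog_arm: Moves the arm, as the interface text tells. Its arguments: {"type":"object","properties":{"series":{"type":"array"},"grip_force":{"type":"number"}},"required":["series"]}

```bash
ls; mkdir -p pics
python3 - <<'E'
from cell import manip
import cv2,numpy as np,pickle
s=manip.read_state();print(s, manip.finger_overhang)
for n in ("scene","top"):
    c=manip.camera(n);cv2.imwrite(f"pics/{n}0.png",c["frame"][:,:,::-1]);pickle.dump(c,open(f"{n}0.pkl","wb"))
    print(n,{k:v for k,v in c.items() if k!="frame"})
E
```

```text
pics
{'clock': 0.0, 'joints': array([-1.19259468e+00,  3.00442661e-01,  1.52159029e+00, -1.24834398e-05,
        1.32070490e+00, -6.65830659e-02]), 'qd': array([ 3.97393786e-04,  6.41224102e-04, -2.57349935e-05,  1.02132526e-03,
        7.06289836e-04,  4.33965326e-04]), 'effort': array([ 3.07267692e-03, -5.31791639e+01, -3.52731442e+01,  7.09113549e-02,
        2.43796018e-02, -8.73013005e-05]), 'eef_pos': array([ 236.5519963 , -496.24423878,  212.89803163]), 'eef_rot': array([-3.14044918e+00, -6.41300260e-05,  4.44787769e-01]), 'wrist_force': array([ 0.11473817,  0.66459687, -0.01256699]), 'moment': array([ 0.00547504,  0.00452041, -0.012888  ]), 'finger_force': 0.0, 'finger_gap': 93.95210101446041} 8.0
scene {'vfov': 47.074328636790256, 'cx': 275.64253240639204, 'cy': 211.8206144153065, 'k1': -0.04030756294811887, 'R': array([[ 0.70123677,  0.71285942,  0.00992159],
       [ 0.58113874, -0.56349161, -0.58715839],
       [-0.41297066,  0.41750287, -0.80941126]]), 't': array([-385.55247976, -313.414233  , 1467.59178459])}
top {'vfov': 47.35068163417644, 'cx': 278.0583708680383, 'cy': 218.83618262145913, 'k1': -0.07837988642182443, 'R': array([[ 0.07467298, -0.99719405,  0.00528974],
       [-0.97129166, -0.07393277, -0.22611162],
       [ 0.22586824,  0.01174655, -0.97408704]]), 't': array([ -17.74030582,  538.08163895, 1447.03712133])}
```

View pics/top0.png

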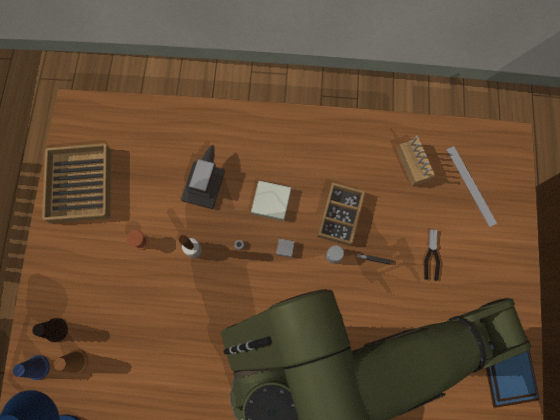

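View pics/scene0.png

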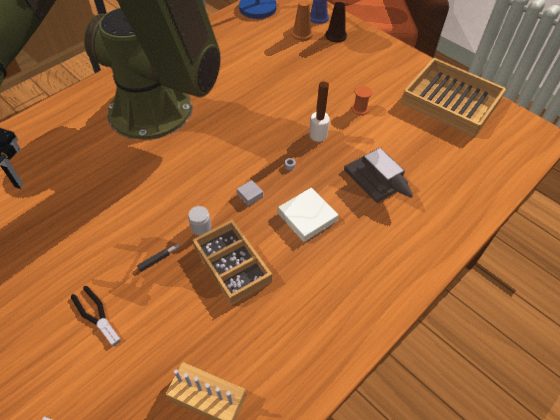

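Top view: anvil at (205,183), slab (272,200), tray (342,214), block (286,248), die (239,244), maul base (190,250), tin (335,254), setter (375,259), pliers (432,255) and spool (136,239). The scene view shows the same objects unoccluded: maul (319,125), die (290,165), block (250,193), tin (200,220), setter (160,258).

```bash
cat > h.py <<'E'
import numpy as np,cv2
def cam_pose(c,st=None):
    """R,t world->camera; also for the wrist camera, given the state"""
    if "R" in c: return np.array(c["R"]),np.array(c["t"])
    from scipy.spatial.transform import Rotation as Ro
    T=np.eye(4);T[:3,:3]=Ro.from_euler("xyz",st["eef_rot"]).as_matrix();T[:3,3]=st["eef_pos"]
    M=np.linalg.inv(T@np.array(c["hand_eye"]));return M[:3,:3],M[:3,3]
def KD(c):
    f=c["frame"].shape[0]/2/np.tan(np.radians(c["vfov"]/2))
    return np.array([[f,0,c["cx"]],[0,f,c["cy"]],[0,0,1.]]),np.array([c["k1"],0,0,0.])
def plane(c,px,z,st=None):
    """pixels (n,2) -> world points on height z"""
    R,t=cam_pose(c,st);K,D=KD(c)
    u=cv2.undistortPoints(np.float64(px).reshape(-1,1,2),K,D).reshape(-1,2)
    d=np.c_[u,np.ones(len(u))]@R;o=-R.T@t
    return o+d*((z-o[2])/d[:,2])[:,None]
def proj(c,X,st=None):
    R,t=cam_pose(c,st);K,D=KD(c)
    return cv2.projectPoints(np.float64(X).reshape(-1,1,3),cv2.Rodrigues(R)[0],t,K,D)[0].reshape(-1,2)
E
python3 - <<'E'
import cv2,pickle
c=pickle.load(open("top0.pkl","rb"));im=c["frame"][:,:,::-1]
cv2.imwrite("pics/c1.png",cv2.resize(im[140:280,125:390],None,fx=3,fy=3,interpolation=cv2.INTER_CUBIC))
c=pickle.load(open("scene0.pkl","rb"));im=c["frame"][:,:,::-1]
cv2.imwrite("pics/c2.png",cv2.resize(im[75:305,130:425],None,fx=2.6,fy=2.6,interpolation=cv2.INTER_CUBIC))
E
```

```text
(no output)
```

View pics/c1.png

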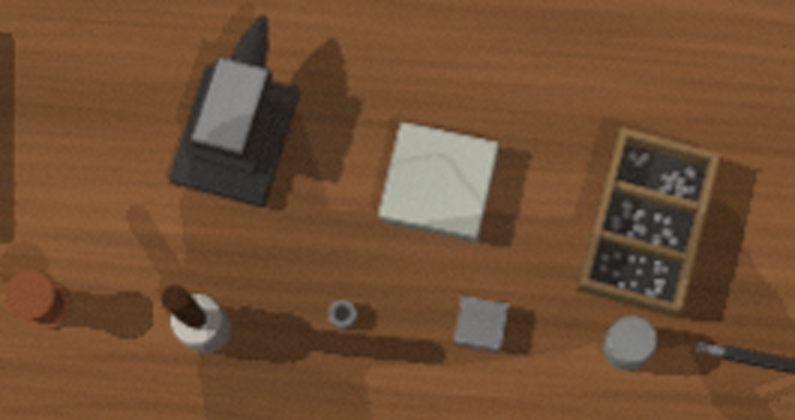

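View pics/c2.png

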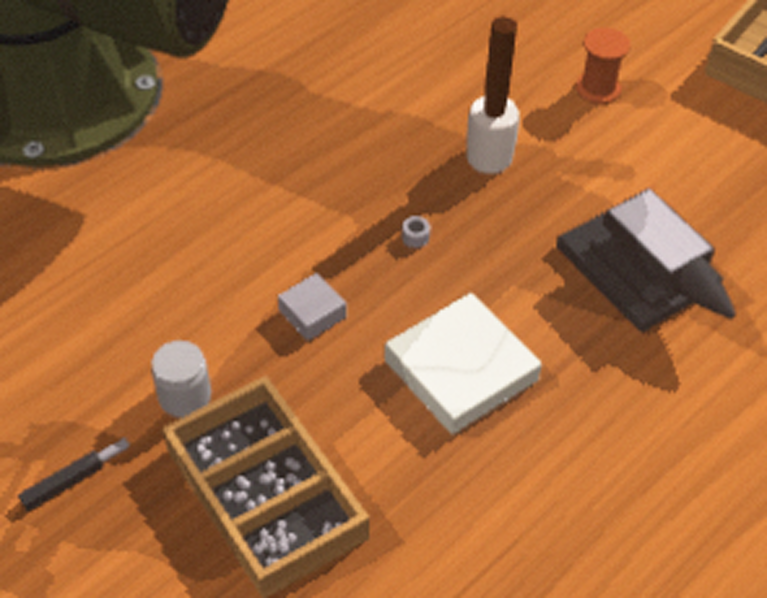

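```bash
cat > m.py <<'E'
import pickle,numpy as np
from h import *
C={n:pickle.load(open(n+"0.pkl","rb")) for n in("top","scene")}
f={"top":lambda p:(np.array(p)+.5)/3-.5+[125,140],"scene":lambda p:(np.array(p)+.5)/2.6-.5+[130,75]}
P={("slab",30):dict(top=[(400,123),(498,142),(477,233),(379,217)],scene=[(473,294),(540,363),(455,417),(386,350)]),
("anvil",75):dict(top=[(218,58),(268,70),(243,152),(193,140)],scene=[(649,190),(713,246),(671,272),(609,213)]),
("tray",40):dict(top=[(622,128),(718,155),(680,304),(582,284)],scene=[(264,380),(367,517),(264,577),(166,434)]),
("block",25):dict(top=[(459,297),(507,300),(503,345),(454,342)],scene=[(313,276),(346,303),(311,325),(279,302)]),
("die",18):dict(top=[(342,312)],scene=[(416,227)]),
("tin",60):dict(top=[(631,339)],scene=[(180,363)]),
("setter",10):dict(top=[((394.5-125)*3,(263-140)*3),((357-125)*3,(256-140)*3)],scene=[(22,498),(126,442)]),
("maulhandle",190):dict(top=[(172,293)],scene=[(504,23)]),
("maulhead",70):dict(top=[(200,318)],scene=[(494,112)]),
("spool",70):dict(top=[(30,295)],scene=[(607,42)])}
for (n,z),d in P.items():
    for v,p in d.items():
        X=plane(C[v],f[v](p),z)[:,:2];c=X.mean(0);s=""
        if len(X)==4:
            e=X-np.roll(X,-1,0); s=np.linalg.norm(e,axis=1).round(), "yaws mod90",np.degrees(np.arctan2(e[:,1],e[:,0])%(np.pi/2)).round(1)
        if len(X)==2: e=X[1]-X[0]; s=np.linalg.norm(e).round(1),np.arctan2(*e[::-1]).round(3)
        print(n,v,c.round(1),s)
E
python3 m.py
```

```text
slab top [609.   51.5] (array([109., 105., 107., 108.]), 'yaws mod90', array([82.9, 81.5, 84.8, 82.8]))
slab scene [614.9  49.5] (array([104., 105., 100., 112.]), 'yaws mod90', array([81.2, 82.1, 85.2, 84.3]))
anvil top [661.1 277.4] (array([56., 95., 55., 95.]), 'yaws mod90', array([80.1, 79.9, 80.4, 80.3]))
anvil scene [666.2 277.3] (array([93., 58., 93., 55.]), 'yaws mod90', array([81.2, 81.5, 79.7, 81.3]))
tray top [ 581.2 -178.8] (array([108., 171., 106., 179.]), 'yaws mod90', array([78. , 78.3, 82.5, 79.1]))
tray scene [ 585.5 -180.1] (array([175., 104., 172., 105.]), 'yaws mod90', array([79.4, 79.2, 79.7, 80.6]))
block top [457.3  -5.3] (array([51., 49., 52., 49.]), 'yaws mod90', array([ 0.7, 88.9,  0.8, 88.1]))
block scene [461.8  -8. ] (array([49., 44., 44., 47.]), 'yaws mod90', array([89.9, 84.8,  4.4,  1.3]))
die top [456.9 143.2] 
die scene [460.1 142.1] 
tin top [ 444.  -161.8] 
tin scene [ 451.2 -164. ] 
setter top [ 440.9 -298.5] (np.float64(122.6), np.float64(1.458))
setter scene [ 445.7 -292.1] (np.float64(106.6), np.float64(1.399))
maulhandle top [433.2 290.7] 
maulhandle scene [433.4 287.3] 
maulhead top [430.5 284.2] 
maulhead scene [433.6 286.9] 
spool top [440.8 464.3] 
spool scene [445.1 465.4]
```

Emit:
jog_arm --pt "0.86 0.83 0 0 0 0.313 0" --pt "0.86 0.83 0 0 0 0.313 0" --pt "0.86 0.83 0 0 0 0.313 0" --pt "0.86 0.83 0 0 0 0.313 0" --pt "0.86 0.83 0 0 0 0.313 0"

```text
clock: 0.52
eef_pos: [342.0, -394.4, 213.3]
eef_rot: [-3.141, -0.001, 0.947]
wrist_force: [-0.5, -0.1, -0.1]
finger_gap: 94.1
finger_force: 0.0
```

Emit:
jog_arm --pt "0.86 0.83 0 0 0 0.313 0" --pt "0.86 0.83 0 0 0 0.313 0" --pt "0.86 0.83 0 0 0 0.313 0" --pt "0.86 0.83 0 0 0 0.313 0" --pt "0.86 0.83 0 0 0 0.313 0" --pt "0.86 0.83 0 0 0 0.313 0" --pt "0.86 0.83 0 0 0 0.313 0"

```text
clock: 1.1
eef_pos: [442.2, -298.3, 213.2]
eef_rot: [-3.141, -0.0, 1.424]
wrist_force: [0.3, -0.8, -0.1]
finger_gap: 93.9
finger_force: 0.0
```

```bash
cat > look.py <<'E'
import sys,pickle,cv2
from cell import manip
s=manip.read_state();c=manip.camera("wrist");n=sys.argv[1]
pickle.dump((c,s),open(n+".pkl","wb"));cv2.imwrite(f"pics/{n}.png",c["frame"][:,:,::-1])
print(s["clock"],s["eef_pos"].round(1),s["eef_rot"].round(3),s["joints"].round(2));print(c["hand_eye"])
E
python3 look.py w1
```

```text
1.1 [ 442.2 -298.3  213.2] [-3.141 -0.     1.424] [-0.66  0.26  1.57 -0.    1.31 -0.51]
[[ 7.66636836e-04 -9.65189033e-01 -2.61552180e-01  7.61136692e+01]
 [ 9.99999672e-01  6.71137951e-04  4.54446964e-04  1.33313442e-03]
 [-2.63089631e-04 -2.61552443e-01  9.65189230e-01 -1.71278281e+02]
 [ 0.00000000e+00  0.00000000e+00  0.00000000e+00  1.00000000e+00]]
```

View pics/w1.png

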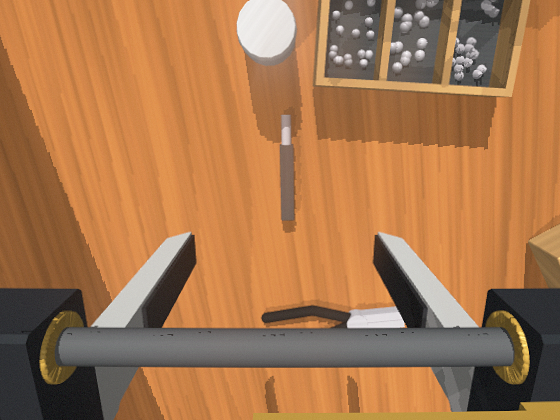

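Wrist view: the setter is nearly vertical from its tip (286,115) to the bar end (288,220). The tin top is at (266,28), the tray is upper right, and the pliers are at the bottom, (330,315).

Run:
```python
import pickle;from h import *
c,s=pickle.load(open("w1.pkl","rb"))
X=plane(c,[(286.5,115)],5,s);Y=plane(c,[(288,220)],10,s);Z=plane(c,[(287,143)],10,s)
print(X,Y,Z,np.linalg.norm((X-Y)[:,:2]),"mid",(X+Y)/2,"ang",np.arctan2((X-Y)[0,1],(X-Y)[0,0]))
print("tin",plane(c,[(266,28)],60,s)); print(proj(c,[s["eef_pos"]+[0,0,-8]],s))
im=c["frame"][100:235,200:360]
hsv=cv2.cvtColor(im,cv2.COLOR_RGB2HSV);print(hsv[75,80:98].tolist())
```

```text
[[ 453.48684398 -238.72325654    5.        ]] [[ 439.15998842 -347.92608561   10.        ]] [[ 449.96871372 -266.15496462   10.        ]] 110.13862477306355 mid [[ 446.3234162  -293.32467108    7.5       ]] ang 1.440346449062245
tin [[ 446.96162913 -164.97207076   60.        ]]
[[283.93209779 248.73571063]]
[[12, 119, 135], [12, 72, 128], [12, 78, 128], [10, 76, 128], [10, 77, 129], [10, 80, 128], [11, 71, 129], [11, 72, 131], [13, 79, 129], [10, 70, 131], [11, 76, 131], [9, 74, 128], [12, 80, 125], [11, 100, 125], [14, 164, 135], [13, 158, 171], [13, 164, 201], [13, 163, 194]]
```

Emit:
jog_arm --pt "0.025 -0.016 -1 0 0 0.01 0.3" --pt "0.025 -0.016 -1 0 0 0.01 0.3" --pt "0.025 -0.016 -1 0 0 0.01 0.3" --pt "0.025 -0.016 -1 0 0 0.01 0.3" --grip_force 30

```text
clock: 1.48
eef_pos: [442.6, -298.3, 87.2]
eef_rot: [-3.133, -0.005, 1.44]
wrist_force: [-0.2, 0.2, -1.5]
finger_gap: 70.7
finger_force: 0.0
```

Emit:
jog_arm --pt "0 0 -0.3 0 0 0 0.4" --pt "0 0 -0.6 0 0 0 0.4" --pt "0 0 -0.69 0 0 0 0.4" --pt "0 0 -0.69 0 0 0 0.4" --pt "0 0 -0.69 0 0 0 1" --pt "0 0 -0.69 0 0 0 1" --pt "0 0 -0.69 0 0 0 1" --pt "0 0 -0.69 0 0 0 1"

```text
clock: 2.15
eef_pos: [446.4, -299.6, 11.9]
eef_rot: [3.14, 0.001, 1.443]
wrist_force: [-0.9, -0.5, 0.1]
finger_gap: 33.5
finger_force: 0.0
```

Emit:
jog_arm --pt "0 0 0 0 0 0 1" --pt "0 0 0 0 0 0 1" --pt "0 0 0 0 0 0 1"

```text
clock: 2.4
eef_pos: [446.1, -299.2, 10.9]
eef_rot: [3.142, 0.0, 1.444]
wrist_force: [-0.0, -0.4, 2.6]
finger_gap: 13.5
finger_force: 30.1
```

Emit:
jog_arm --pt "0 0 1 0 0 0 1" --pt "0 0 1 0 0 0 1" --pt "0 0 1 0 0 0 1" --pt "0.2 0.5 1 0 0 0 1" --pt "0.2 0.8 1 0 0 0 1" --pt "0.2 1 1 0 0 0 1"

```text
clock: 2.9
eef_pos: [470.3, -177.9, 131.0]
eef_rot: [3.141, 0.0, 1.443]
wrist_force: [1.0, 0.8, -1.1]
finger_gap: 13.7
finger_force: 30.0
```

Emit:
jog_arm --pt "0.2 1 0.7 0 0 0 1" --pt "0.2 1 0.7 0 0 0 1" --pt "0.2 1 0.7 0 0 0 1" --pt "0.2 1 0.7 0 0 0 1"

```text
clock: 3.23
eef_pos: [494.6, -56.3, 217.2]
eef_rot: [3.139, -0.0, 1.445]
wrist_force: [0.3, -0.9, -1.1]
finger_gap: 13.9
finger_force: 30.0
```

Emit:
jog_arm --pt "0.2 0.6 0 0 0 0 1" --pt "0.2 0.6 0 0 0 0 1" --pt "0.2 0.6 0 0 0 0 1" --pt "0.2 0.6 0 0 0 0 1" --pt "0.2 0.6 0 0 0 0 1"

```text
clock: 3.65
eef_pos: [517.8, 12.6, 214.4]
eef_rot: [-3.141, 0.0, 1.444]
wrist_force: [0.5, 0.0, -2.3]
finger_gap: 13.9
finger_force: 30.0
```

```bash
python3 look.py w2
```

```text
3.65 [517.8  12.6 214.4] [-3.141  0.     1.444] [-0.05  0.23  1.61 -0.    1.3   0.08]
[[ 7.66690929e-04 -9.65187537e-01 -2.61557699e-01  7.61136524e+01]
 [ 9.99999667e-01  6.67243064e-04  4.69020733e-04 -6.99550903e-04]
 [-2.78170405e-04 -2.61557972e-01  9.65187728e-01 -1.71278257e+02]
 [ 0.00000000e+00  0.00000000e+00  0.00000000e+00  1.00000000e+00]]
```

View pics/w2.png

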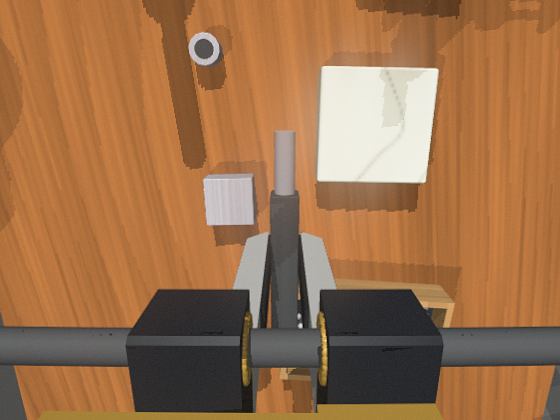

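Wrist view: the slab's corners are near (321,66), (438,69), (425,183) and (318,181). The block top is at (230,200) and the die top at (204,48). The held setter lies in line with the image's vertical.

Run:
```python
import pickle;from h import *
c,s=pickle.load(open("w2.pkl","rb"));im=c["frame"];hsv=cv2.cvtColor(im,cv2.COLOR_RGB2HSV)
def blob(m,win):
    k=np.zeros(m.shape,np.uint8);x0,y0,x1,y1=win;k[y0:y1,x0:x1]=m[y0:y1,x0:x1]
    k=cv2.morphologyEx(k,cv2.MORPH_OPEN,np.ones((3,3)))
    return max(cv2.findContours(k,cv2.RETR_EXTERNAL,cv2.CHAIN_APPROX_NONE)[0],key=cv2.contourArea)
low=((hsv[:,:,1]<70)*255).astype(np.uint8)
for n,z,w in(("slab",30,(300,50,470,205)),("block",25,(190,165,265,240)),("die",18,(180,25,230,75))):
    k=blob(low,w);X=plane(c,k.reshape(-1,2).astype(float),z,s)[:,:2].astype(np.float32)
    r=cv2.minAreaRect(X); print(n,cv2.boundingRect(k),r[0],r[1],np.radians(r[2]),"circle",cv2.minEnclosingCircle(X))
q=[(321,66.5),(438,69),(425.5,182.5),(318,181)]
X=plane(c,q,30,s)[:,:2];e=X-np.roll(X,-1,0);print(X.mean(0),np.linalg.norm(e,axis=1),np.arctan2(e[:,1],e[:,0])%(np.pi/2)-1.5708)
X=plane(c,[(204.5,47.5)],18,s);print("die",X)
```

```text
slab (315, 66, 124, 118) (609.8848266601562, 52.11900329589844) (109.25491333007812, 110.97648620605469) 1.4274329058356965 circle ((610.5001831054688, 52.14854049682617), 75.5510482788086)
block (203, 174, 53, 52) (459.5588073730469, -3.483654022216797) (54.111637115478516, 51.58528137207031) 1.46522875434221 circle ((460.0994873046875, -3.8347291946411133), 36.16171646118164)
die (189, 32, 33, 35) (459.3504333496094, 142.638671875) (29.982053756713867, 30.226985931396484) 1.3822971190488156 circle ((459.3018798828125, 142.2598419189453), 16.099470138549805)
[611.09932764  51.63701232] [108.22127206 107.39180529 107.32440694 107.65360167] [-0.14179756 -0.13643605 -0.13943777 -0.12811489]
die [[459.08256793 144.1092873   18.        ]]
```

Emit:
jog_arm --pt "0.01 0.387 -0.3 0 0 0 1" --pt "0.01 0.387 -0.6 0 0 0 1" --pt "0.01 0.387 -0.9 0 0 0 1" --pt "0.01 0.387 -1 0 0 0 1" --pt "0.01 0.387 -1 0 0 0 1"

```text
clock: 4.12
eef_pos: [517.3, 58.3, 91.2]
eef_rot: [-3.135, 0.001, 1.443]
wrist_force: [-0.2, -0.2, -1.5]
finger_gap: 13.2
finger_force: 30.0
```

Emit:
jog_arm --pt "0 0 -0.3 0 0 0 1" --pt "0 0 -0.5 0 0 0 1" --pt "0 0 -0.6 0 0 0 1" --pt "0 0 -0.65 0 0 0 1" --pt "0 0 -0.68 0 0 0 1" --pt "0 0 -0.68 0 0 0 1" --pt "0 0 -0.68 0 0 0 1" --pt "0 0 -0.68 0 0 0 1"

```text
clock: 4.78
eef_pos: [520.0, 59.2, 14.3]
eef_rot: [3.14, -0.0, 1.444]
wrist_force: [-0.5, -0.4, -1.1]
finger_gap: 13.4
finger_force: 30.0
```

Lower the last 3 mm, release narrowly, and lift.

Emit:
jog_arm --pt "0 0 -0.025 0 0 0 1" --pt "0 0 -0.025 0 0 0 1" --pt "0 0 -0.025 0 0 0 0.7" --pt "0 0 -0.025 0 0 0 0.7" --pt "0 0 -0.025 0 0 0 0.7" --pt "0 0 -0.025 0 0 0 0.7"

```text
clock: 5.28
eef_pos: [519.2, 59.3, 10.0]
eef_rot: [-3.141, 0.0, 1.444]
wrist_force: [0.1, -0.3, -0.3]
finger_gap: 27.8
finger_force: 0.0
```

Emit:
jog_arm --pt "0 0 0.3 0 0 0 0.7" --pt "0 0 0.65 0 0 0 0.7" --pt "0 0 1 0 0 0 0.7" --pt "0 0 1 0 0 0 0.7" --pt "0 0 1 0 0 0 0"

```text
clock: 5.7
eef_pos: [520.2, 59.3, 132.1]
eef_rot: [3.137, -0.001, 1.444]
wrist_force: [-0.0, -0.2, -0.4]
finger_gap: 31.9
finger_force: 0.0
```

Emit:
jog_arm --pt "-1 0 0.67 0 0 -0.46 0" --pt "-1 0 0.67 0 0 -0.46 0" --pt "-1 0 0.67 0 0 -0.46 0" --pt "-1 0 0.67 0 0 -0.46 0" --pt "-1 0 0.67 0 0 -0.46 0" --pt "-1 0 0.67 0 0 -0.46 0" --pt "-1 0 0.67 0 0 -0.46 0"

```text
clock: 6.28
eef_pos: [398.7, 59.2, 209.4]
eef_rot: [-3.141, 0.001, 0.717]
wrist_force: [-0.7, 0.7, -0.2]
finger_gap: 77.9
finger_force: 0.0
```

Emit:
jog_arm --pt "0 0 0 0 0 -0.46 0" --pt "0 0 0 0 0 -0.46 0" --pt "0 0 0 0 0 -0.46 0" --pt "0 0 0 0 0 -0.46 0" --pt "0 0 0 0 0 -0.46 0" --pt "0 0 0 0 0 -0.46 0" --pt "0 0 0 0 0 -0.46 0" --pt "0 0 0 0 0 -0.46 0"

```text
clock: 6.95
eef_pos: [399.0, 59.2, 209.5]
eef_rot: [3.141, 0.002, 0.004]
wrist_force: [-0.2, -0.3, -0.7]
finger_gap: 93.7
finger_force: 0.0
```

```bash
python3 look.py w3
```

```text
6.95 [399.   59.2 209.5] [3.141e+00 2.000e-03 4.000e-03] [ 0.06 -0.03  1.9  -0.    1.27  1.62]
[[ 7.67660032e-04 -9.65096264e-01 -2.61894276e-01  7.61980533e+01]
 [ 9.99999478e-01  9.17405066e-04 -4.49511810e-04  9.69832226e-02]
 [ 6.74085304e-04 -2.61893795e-01  9.65096465e-01 -1.71278249e+02]
 [ 0.00000000e+00  0.00000000e+00  0.00000000e+00  1.00000000e+00]]
```

View pics/w3.png

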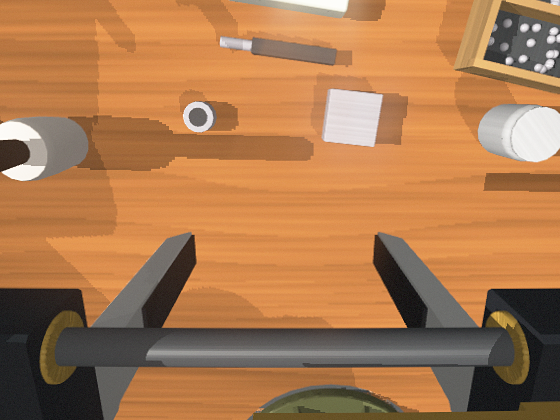

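Wrist view: the setter lies in front of the slab from tip (221,43) to bar end (336,58). The die top is at (199,116), the block's top face spans about (326,88) to (382,146), the tin is at right (535,133) and the maul at left (45,148).

Run:
```python
import pickle;from h import *
c,s=pickle.load(open("w3.pkl","rb"));im=c["frame"];hsv=cv2.cvtColor(im,cv2.COLOR_RGB2HSV)
m=((hsv[:,:,1]<60)*255).astype(np.uint8);k=np.zeros_like(m);k[75:160,310:395]=m[75:160,310:395]
k=max(cv2.findContours(k,0,1)[0],key=cv2.contourArea);a=cv2.approxPolyDP(k,4,True).reshape(-1,2);print("block poly",a.tolist())
X=plane(c,a.astype(float),25,s)[:,:2];e=np.roll(X,-1,0)-X
print(X.mean(0),np.linalg.norm(e,axis=1).round(1),(np.arctan2(e[:,1],e[:,0])%(np.pi/2)).round(3))
d=((hsv[:,:,1]<60)*255).astype(np.uint8);k=np.zeros_like(d);k[95:140,175:225]=d[95:140,175:225]
k=max(cv2.findContours(k,0,1)[0],key=cv2.contourArea)
print("die",plane(c,[(199.5,115.5)],18,s),cv2.minEnclosingCircle(plane(c,k.reshape(-1,2).astype(float),18,s)[:,:2].astype(np.float32)))
A=plane(c,[(221,43)],5,s)[0];B=plane(c,[(336,58)],8,s)[0];print("setter",(A+B)/2,np.linalg.norm((A-B)[:2]),np.arctan2(*(A-B)[1::-1]))
print(im[115,316:390:2].mean(1).round())
```

```text
block poly [[329, 89], [322, 138], [373, 146], [382, 95]]
[458.32390185  -4.48418419] [45.7 50.3 48.1 50.1] [1.459 1.423 1.461 1.47 ]
die [[459.09692412 141.51313415  18.        ]] ((458.5322265625, 141.6747589111328), 16.129316329956055)
setter [519.85163989  65.23377709   6.5       ] 110.92021244088703 1.4501508881643792
[139. 140. 140. 140. 162. 184. 235. 227. 224. 222. 220. 218. 218. 219.
 220. 217. 216. 216. 220. 219. 221. 219. 220. 220. 222. 222. 222. 222.
 222. 222. 223. 222. 123. 124. 125. 127. 128.]
```

Emit:
jog_arm --pt "0.5 -0.535 -0.2 0 0 -0.073 0" --pt "0.5 -0.535 -0.5 0 0 -0.073 0" --pt "0.5 -0.535 -0.8 0 0 -0.073 0" --pt "0.5 -0.535 -1 0 0 -0.073 0" --pt "0.5 -0.535 -1 0 0 -0.073 0" --pt "0.5 -0.535 -1 0 0 -0.073 0"

```text
clock: 7.5
eef_pos: [458.4, -4.9, 89.7]
eef_rot: [3.142, 0.004, -0.114]
wrist_force: [-0.4, 0.8, 0.9]
finger_gap: 93.7
finger_force: 0.0
```

Emit:
jog_arm --pt "0 0 -0.3 0 0 0 0" --pt "0 0 -0.55 0 0 0 0" --pt "0 0 -0.65 0 0 0 0" --pt "0 0 -0.65 0 0 0 1" --pt "0 0 -0.65 0 0 0 1" --pt "0 0 -0.65 0 0 0 1" --pt "0 0 -0.65 0 0 0 1" --pt "0 0 -0.65 0 0 0 1" --grip_force 40

```text
clock: 8.17
eef_pos: [460.0, -4.9, 13.9]
eef_rot: [-3.142, -0.002, -0.116]
wrist_force: [0.4, -0.8, 0.4]
finger_gap: 64.2
finger_force: 0.0
```

Emit:
jog_arm --pt "0 0 0 0 0 0 1" --pt "0 0 0 0 0 0 1" --pt "0 0 0 0 0 0 1"

```text
clock: 8.42
eef_pos: [459.5, -5.1, 13.0]
eef_rot: [3.141, -0.001, -0.116]
wrist_force: [-2.0, -1.2, 7.3]
finger_gap: 49.5
finger_force: 40.0
```

Emit:
jog_arm --pt "0 0 0.3 0 0 0 1" --pt "0 0 0.6 0 0 0 1" --pt "0.1 0 0.8 0 0 0 1" --pt "0.3 0.1 0.8 0 0 0 1" --pt "0.55 0.22 0.8 0 0 0 1" --pt "0.66 0.24 0.8 0 0 0 1"

```text
clock: 8.92
eef_pos: [540.6, 25.4, 108.7]
eef_rot: [-3.141, -0.001, -0.115]
wrist_force: [1.0, -0.6, -3.9]
finger_gap: 49.8
finger_force: 40.0
```

Emit:
jog_arm --pt "0.25 0.1 0 0 0 -0.015 1" --pt "0.5 0.2 0 0 0 -0.015 1" --pt "0.604 0.236 0 0 0 -0.015 1" --pt "0.604 0.236 0 0 0 -0.015 1" --pt "0.604 0.236 -0.2 0 0 -0.015 1" --pt "0.604 0.236 -0.35 0 0 -0.015 1" --pt "0.604 0.236 -0.4 0 0 -0.015 1" --pt "0.604 0.236 -0.4 0 0 -0.015 1"

```text
clock: 9.58
eef_pos: [609.4, 51.9, 58.5]
eef_rot: [3.141, 0.004, -0.14]
wrist_force: [0.2, 0.1, -5.5]
finger_gap: 49.6
finger_force: 40.0
```

Emit:
jog_arm --pt "0 0 0 0 0 0 1" --pt "0 0 0 0 0 0 1"

```text
clock: 9.75
eef_pos: [611.4, 52.1, 61.7]
eef_rot: [-3.141, -0.002, -0.14]
wrist_force: [-0.1, -0.7, -4.8]
finger_gap: 49.8
finger_force: 40.0
```

Emit:
jog_arm --pt "0 0 -0.08 0 0 0 1" --pt "0 0 -0.12 0 0 0 1" --pt "0 0 -0.145 0 0 0 1" --pt "0 0 -0.155 0 0 0 1" --pt "0 0 -0.16 0 0 0 1" --pt "0 0 -0.16 0 0 0 1"

```text
clock: 10.25
eef_pos: [610.8, 52.1, 42.9]
eef_rot: [3.142, 0.0, -0.139]
wrist_force: [-12.6, -1.2, 16.0]
finger_gap: 49.5
finger_force: 40.0
```

Emit:
jog_arm --pt "0 0 0 0 0 0 0.2" --pt "0 0 0 0 0 0 0.2" --pt "0 0 0 0 0 0 0.2" --pt "0 0 0 0 0 0 0.2"

```text
clock: 10.58
eef_pos: [611.0, 52.2, 41.2]
eef_rot: [-3.142, -0.0, -0.14]
wrist_force: [0.1, 0.3, -0.2]
finger_gap: 73.2
finger_force: 0.0
```

Emit:
jog_arm --pt "0 0 0.3 0 0 0 0.2" --pt "0 0 0.6 0 0 0 0.2" --pt "-0.3 0.2 0.6 0 0 0 0.2" --pt "-0.6 0.4 0.6 0 0 0 0.2" --pt "-0.9 0.6 0.6 0 0 0 0.2" --pt "-1 0.75 0.6 0 0 0 0.2" --pt "-1 0.75 0.6 0 0 0 0.2"

```text
clock: 11.17
eef_pos: [488.3, 144.8, 113.6]
eef_rot: [-3.141, 0.0, -0.137]
wrist_force: [0.8, 0.1, 1.1]
finger_gap: 75.4
finger_force: 0.0
```

Emit:
jog_arm --pt "-0.267 0 0 0 0 0 0.2" --pt "-0.267 0 -0.3 0 0 0 0.3" --pt "-0.267 0 -0.6 0 0 0 0.3" --pt "-0.267 0 -0.8 0 0 0 0.3" --pt "-0.267 0 -0.86 0 0 0 0.3" --pt "-0.267 0 -0.86 0 0 0 0.3" --pt "-0.267 0 -0.86 0 0 0 0.3"

```text
clock: 11.75
eef_pos: [459.5, 142.0, 10.3]
eef_rot: [3.142, -0.0, -0.14]
wrist_force: [-0.2, 0.4, 0.5]
finger_gap: 65.7
finger_force: 0.0
```

Emit:
jog_arm --pt "0 0 0 0 0 0 1" --pt "0 0 0 0 0 0 1" --pt "0 0 0 0 0 0 1" --pt "0 0 0 0 0 0 1" --pt "0 0 0 0 0 0 1" --pt "0 0 0 0 0 0 1" --pt "0 0 0 0 0 0 1" --grip_force 20

```text
clock: 12.33
eef_pos: [459.0, 142.2, 10.1]
eef_rot: [-3.142, -0.0, -0.139]
wrist_force: [0.9, 0.4, 1.0]
finger_gap: 29.7
finger_force: 20.0
```

Emit:
jog_arm --pt "0 0 0.3 0 0 0 1" --pt "0 0 0.6 0 0 0 1" --pt "0.1 -0.2 0.9 0 0 0 1" --pt "0.3 -0.5 1 0 0 0 1" --pt "0.4 -0.65 1 0 0 0 1" --pt "0.4 -0.7 1 0 0 0 1" --pt "0.4 -0.7 1 0 0 0 1"

```text
clock: 12.92
eef_pos: [507.0, 56.8, 129.8]
eef_rot: [3.141, 0.0, -0.142]
wrist_force: [-0.6, -0.1, 0.5]
finger_gap: 29.6
finger_force: 20.0
```

Emit:
jog_arm --pt "0 0 0.5 0 0 0 1" --pt "0 0 0.5 0 0 0 1" --pt "0 0 0.5 0 0 0 1" --pt "0 0 0.5 0 0 0 1"

```text
clock: 13.25
eef_pos: [506.5, 59.1, 190.0]
eef_rot: [-3.141, -0.001, -0.139]
wrist_force: [-0.2, -0.4, -2.0]
finger_gap: 29.4
finger_force: 20.0
```

```bash
python3 look.py w4
```

```text
13.25 [506.5  59.1 190. ] [-3.141e+00 -1.000e-03 -1.390e-01] [0.04 0.23 1.66 0.   1.25 1.75]
[[ 7.66185593e-04 -9.65070008e-01 -2.61991015e-01  7.62120999e+01]
 [ 9.99999446e-01  9.28453346e-04 -4.95579245e-04  9.78947824e-02]
 [ 7.21515101e-04 -2.61990491e-01  9.65070185e-01 -1.71278303e+02]
 [ 0.00000000e+00  0.00000000e+00  0.00000000e+00  1.00000000e+00]]
```

View pics/w4.png

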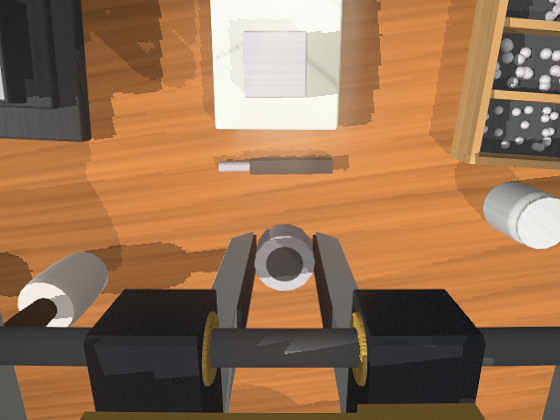

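Wrist view: the block sits on the slab with top corners at about (244,31), (306,32), (306,97) and (245,96). The slab's front edge runs (216,129)-(338,129), the setter is at (276,166), the die is held at (285,263) and the anvil foot's corner is at (90,140).

Run:
```python
import pickle;from h import *
c,s=pickle.load(open("w4.pkl","rb"));g=lambda p,z:plane(c,p,z,s)[:,:2]
B=g([(244,31),(306,32),(306,97),(245,96.5)],55);e=np.roll(B,-1,0)-B;print("block",B.mean(0),np.linalg.norm(e,axis=1))
F=g([(216,129),(338,129)],30);u=F[0]-F[1];L=np.linalg.norm(u);u/=L;n=np.array([u[1],-u[0]]);print("slab",F.mean(0)+55*n,L,np.arctan2(u[1],u[0])-1.5708)
print("die",g([(285,262)],198))
A=g([(90,140)],18)[0];print("anvil",A+70*n+55*u,A)
m=(np.array([2.0]));
print("tin",g([(539,220)],60)[0],"maul head",g([(46,305)],70)[0])
```

```text
block [608.96104521  52.01522874] [48.00746055 48.75275143 49.21417858 49.09805604]
slab [611.77557901  50.99991764] 108.82879377229638 -0.13796152168197695
die [[506.3203664   58.60994583]]
anvil [647.69815086 278.81177567] [570.79959193 233.96078198]
tin [ 450.93786897 -158.39191929] maul head [434.05719078 287.13865237]
```

Emit:
jog_arm --pt "0.3 -0.02 -0.2 0 0 0 1" --pt "0.6 -0.04 -0.4 0 0 0 1" --pt "0.8 -0.06 -0.5 0 0 0 1" --pt "0.865 -0.06 -0.6 0 0 0 1" --pt "0.865 -0.06 -0.7 0 0 0 1" --pt "0.865 -0.06 -0.8 0 0 0 1" --pt "0.865 -0.06 -0.85 0 0 0 1" --pt "0.865 -0.06 -0.85 0 0 0 1"

```text
clock: 13.97
eef_pos: [609.2, 51.2, 86.4]
eef_rot: [3.141, 0.003, -0.139]
wrist_force: [-0.1, 0.3, -0.9]
finger_gap: 29.7
finger_force: 20.0
```

Emit:
jog_arm --pt "0 0 0 0 0 0 1" --pt "0 0 0 0 0 0 1"

```text
clock: 14.13
eef_pos: [610.8, 51.1, 89.1]
eef_rot: [-3.141, -0.001, -0.139]
wrist_force: [-0.4, -0.1, -0.4]
finger_gap: 29.3
finger_force: 20.0
```

Emit:
jog_arm --pt "0 0.006 -0.08 0 0 0 1" --pt "0 0.006 -0.14 0 0 0 1" --pt "0 0.006 -0.175 0 0 0 1" --pt "0 0.006 -0.19 0 0 0 1" --pt "0 0.006 -0.197 0 0 0 1" --pt "0 0.006 -0.197 0 0 0 1" --pt "0 0.006 -0.197 0 0 0 1"

```text
clock: 14.72
eef_pos: [610.4, 51.7, 65.0]
eef_rot: [3.141, 0.001, -0.139]
wrist_force: [-7.0, -0.6, 10.2]
finger_gap: 29.6
finger_force: 20.0
```

Emit:
jog_arm --pt "0 0 0 0 0 0 0.4" --pt "0 0 0 0 0 0 0.4" --pt "0 0 0 0 0 0 0.4" --pt "0 0 0 0 0 0 0.4"

```text
clock: 15.05
eef_pos: [610.7, 51.7, 64.2]
eef_rot: [3.142, 0.0, -0.14]
wrist_force: [0.5, 0.5, 0.5]
finger_gap: 52.6
finger_force: 0.0
```

Emit:
jog_arm --pt "0 0 0.3 0 0 0 0.4" --pt "0 0 0.6 0 0 0 0.4" --pt "-0.1 -0.1 0.9 0 0 0 0" --pt "-0.3 -0.4 0.9 0 0 0 0" --pt "-0.5 -0.7 0.9 0 0 0 0" --pt "-0.68 -0.9 0.9 0 0 0 0" --pt "-0.68 -0.9 0.9 0 0 0 0"

```text
clock: 15.63
eef_pos: [526.4, -59.8, 172.6]
eef_rot: [3.141, 0.0, -0.143]
wrist_force: [0.4, -0.3, 0.8]
finger_gap: 86.4
finger_force: 0.0
```

Emit:
jog_arm --pt "-0.34 -0.45 0 0 0 0 0" --pt "-0.676 -0.898 0 0 0 0 0" --pt "-0.676 -0.898 0 0 0 0 0" --pt "-0.676 -0.898 0 0 0 0 0" --pt "-0.676 -0.898 -0.3 0 0 0 0" --pt "-0.676 -0.898 -0.4 0 0 0 0" --pt "-0.676 -0.898 -0.4 0 0 0 0"

```text
clock: 16.22
eef_pos: [447.0, -163.5, 121.9]
eef_rot: [-3.14, 0.004, -0.14]
wrist_force: [0.3, 0.1, 0.3]
finger_gap: 94.1
finger_force: 0.0
```

Emit:
jog_arm --pt "0 0 -0.25 0 0 0 0" --pt "0 0 -0.5 0 0 0 0" --pt "0 0 -0.65 0 0 0 0" --pt "0 0 -0.7 0 0 0 0" --pt "0 0 -0.7 0 0 0 0"

```text
clock: 16.63
eef_pos: [448.1, -163.7, 40.1]
eef_rot: [-3.141, 0.001, -0.139]
wrist_force: [-0.3, -0.6, 1.1]
finger_gap: 94.0
finger_force: 0.0
```

Emit:
jog_arm --pt "0 0 0 0 0 0 1" --pt "0 0 0 0 0 0 1" --pt "0 0 0 0 0 0 1" --pt "0 0 0 0 0 0 1" --pt "0 0 0 0 0 0 1" --pt "0 0 0 0 0 0 1" --pt "0 0 0 0 0 0 1" --pt "0 0 0 0 0 0 1" --grip_force 15

```text
clock: 17.3
eef_pos: [448.0, -164.1, 40.6]
eef_rot: [3.142, -0.0, -0.14]
wrist_force: [-1.2, 0.6, 2.2]
finger_gap: 51.6
finger_force: 15.0
```

Emit:
jog_arm --pt "0 0 0.3 0 0 0 1" --pt "0 0 0.55 0 0 0 1" --pt "0.1 0.1 0.67 0 0 0 1" --pt "0.3 0.25 0.67 0 0 0 1" --pt "0.5 0.4 0.67 0 0 0 1" --pt "0.61 0.42 0.67 0 0 0 1" --pt "0.61 0.42 0.67 0 0 0 1"

```text
clock: 17.88
eef_pos: [522.7, -112.6, 120.5]
eef_rot: [-3.141, -0.0, -0.138]
wrist_force: [-0.0, -0.0, -2.2]
finger_gap: 51.3
finger_force: 15.0
```

Emit:
jog_arm --pt "0.25 0.2 0 0 0 0 1" --pt "0.5 0.4 0 0 0 0 1" --pt "0.615 0.432 0 0 0 0 1" --pt "0.615 0.432 0 0 0 0 1" --pt "0.615 0.432 -0.2 0 0 0 1" --pt "0.615 0.432 -0.4 0 0 0 1" --pt "0.615 0.432 -0.5 0 0 0 1" --pt "0.615 0.432 -0.5 0 0 0 1"

```text
clock: 18.55
eef_pos: [592.7, -62.4, 58.0]
eef_rot: [-3.142, 0.005, -0.14]
wrist_force: [-0.4, -0.2, -1.6]
finger_gap: 51.4
finger_force: 15.0
```

Emit:
jog_arm --pt "0 0 0 0 0 0 1" --pt "0 0 0 0 0 0 1"

```text
clock: 18.72
eef_pos: [595.3, -62.3, 62.2]
eef_rot: [3.142, -0.002, -0.14]
wrist_force: [0.4, 0.1, -0.5]
finger_gap: 51.1
finger_force: 15.0
```

Emit:
jog_arm --pt "0 0 -0.08 0 0 0 1" --pt "0 0 -0.14 0 0 0 1" --pt "0 0 -0.17 0 0 0 1" --pt "0 0 -0.182 0 0 0 1" --pt "0 0 -0.185 0 0 0 1" --pt "0 0 -0.185 0 0 0 1" --pt "0 0 -0.185 0 0 0 1"

```text
clock: 19.3
eef_pos: [595.2, -61.9, 39.7]
eef_rot: [3.141, -0.001, -0.14]
wrist_force: [-5.7, 0.7, 13.1]
finger_gap: 51.3
finger_force: 15.0
```

Emit:
jog_arm --pt "0 0 0 0 0 0 0.28" --pt "0 0 0 0 0 0 0.28" --pt "0 0 0 0 0 0 0.28" --pt "0 0 0 0 0 0 0.28"

```text
clock: 19.63
eef_pos: [594.9, -61.8, 38.3]
eef_rot: [-3.142, 0.0, -0.139]
wrist_force: [-0.9, 0.2, 0.4]
finger_gap: 67.6
finger_force: 0.0
```

Emit:
jog_arm --pt "0 0 0.15 0 0 0 0.28" --pt "0 0 0.4 0 0 0 0.28" --pt "0 0 0.7 0 0 0 0.28" --pt "0 0 1 0 0 0 0.28" --pt "0 0 1 0 0 0 0.28"

```text
clock: 20.05
eef_pos: [597.4, -62.2, 165.8]
eef_rot: [3.141, -0.01, -0.139]
wrist_force: [0.7, -0.5, 1.3]
finger_gap: 67.8
finger_force: 0.0
```

Emit:
jog_arm --pt "0 0 0.3 0 0 0.07 0.28" --pt "-0.46 0.97 0.58 0 0 0.07 0" --pt "-0.46 0.97 0.58 0 0 0.07 0" --pt "-0.46 0.97 0.58 0 0 0.07 0" --pt "-0.46 0.97 0.58 0 0 0.07 0"

```text
clock: 20.47
eef_pos: [538.3, 58.5, 230.0]
eef_rot: [-3.141, -0.002, -0.027]
wrist_force: [-0.2, -0.2, 0.5]
finger_gap: 91.0
finger_force: 0.0
```

Emit:
jog_arm --pt "-0.46 0.97 0 0 0 0.07 0" --pt "-0.46 0.97 0 0 0 0.07 0" --pt "-0.46 0.97 0 0 0 0.07 0" --pt "-0.46 0.97 0 0 0 0.07 0"

```text
clock: 20.8
eef_pos: [482.3, 175.2, 228.1]
eef_rot: [-3.141, 0.0, 0.084]
wrist_force: [0.8, -1.0, 0.3]
finger_gap: 93.7
finger_force: 0.0
```

Emit:
jog_arm --pt "-0.2 0.5 0 0 0 0.07 0" --pt "-0.46 0.97 0 0 0 0.07 0" --pt "-0.46 0.97 0 0 0 0.07 0" --pt "-0.46 0.97 0 0 0 0.07 0" --pt "-0.46 0.97 0 0 0 0.07 0" --pt "-0.46 0.97 0 0 0 0.07 0"

```text
clock: 21.3
eef_pos: [429.7, 287.0, 227.9]
eef_rot: [3.141, 0.0, 0.191]
wrist_force: [-0.1, -0.3, -0.9]
finger_gap: 93.8
finger_force: 0.0
```

Emit:
jog_arm --pt "0.028 0 -0.2 0 0 0 0" --pt "0.028 0 -0.45 0 0 0 0" --pt "0.028 0 -0.7 0 0 0 0" --pt "0.028 0 -0.85 0 0 0 0" --pt "0.028 0 -0.89 0 0 0 0.3" --pt "0.028 0 -0.89 0 0 0 0.5" --pt "0.028 0 -0.89 0 0 0 0.5" --pt "0.028 0 -0.89 0 0 0 0.5"

```text
clock: 21.97
eef_pos: [433.7, 287.3, 122.9]
eef_rot: [-3.141, -0.002, 0.19]
wrist_force: [-0.2, -0.3, 0.6]
finger_gap: 70.9
finger_force: 0.0
```

Emit:
jog_arm --pt "0 0 0 0 0 0 1" --pt "0 0 0 0 0 0 1" --pt "0 0 0 0 0 0 1" --pt "0 0 0 0 0 0 1" --pt "0 0 0 0 0 0 1" --pt "0 0 0 0 0 0 1" --grip_force 30

```text
clock: 22.47
eef_pos: [432.7, 287.4, 121.5]
eef_rot: [-3.142, -0.0, 0.19]
wrist_force: [-0.2, 0.3, -0.3]
finger_gap: 30.3
finger_force: 0.0
```

Emit:
jog_arm --pt "0 0 0 0 0 0 1" --pt "0 0 0 0 0 0 1" --pt "0 0 0 0 0 0 1"

```text
clock: 22.72
eef_pos: [432.7, 287.4, 121.3]
eef_rot: [-3.142, 0.0, 0.19]
wrist_force: [-0.3, 0.5, -0.9]
finger_gap: 25.3
finger_force: 30.0
```

Emit:
jog_arm --pt "0 0 0.2 0 0 0 1" --pt "0 0 0.5 0 0 0 1" --pt "0 0 0.8 0 0 0 1" --pt "0.15 -0.1 0.85 0 0 0 1" --pt "0.35 -0.22 0.85 0 0 0 1" --pt "0.55 -0.35 0.85 0 0 0 1" --pt "0.75 -0.47 0.85 0 0 0 1" --pt "0.81 -0.505 0.85 0 0 0 1"

```text
clock: 23.38
eef_pos: [532.1, 224.6, 222.6]
eef_rot: [3.141, 0.001, 0.188]
wrist_force: [-0.4, -0.4, -2.5]
finger_gap: 25.8
finger_force: 30.0
```

Emit:
jog_arm --pt "0.2 -0.12 0 0 0 0 1" --pt "0.4 -0.25 0 0 0 0 1" --pt "0.6 -0.37 0 0 0 0 1" --pt "0.75 -0.47 0 0 0 0 1" --pt "0.81 -0.505 0 0 0 0 1" --pt "0.81 -0.505 0 0 0 0 1" --pt "0.81 -0.505 0 0 0 0 1"

```text
clock: 23.97
eef_pos: [626.5, 166.6, 222.8]
eef_rot: [-3.141, 0.001, 0.19]
wrist_force: [-0.2, -0.1, -4.5]
finger_gap: 25.8
finger_force: 30.0
```

```bash
python3 look.py w5
```

```text
23.9667 [626.5 166.6 222.8] [-3.141e+00  1.000e-03  1.900e-01] [0.2  0.52 1.19 0.   1.43 1.58]
[[ 7.67374783e-04 -9.65127256e-01 -2.61780043e-01  7.61803711e+01]
 [ 9.99999529e-01  8.96254294e-04 -3.72927688e-04  9.28103414e-02]
 [ 5.94544164e-04 -2.61779634e-01  9.65127489e-01 -1.71278266e+02]
 [ 0.00000000e+00  0.00000000e+00  0.00000000e+00  1.00000000e+00]]
```

View pics/w5.png

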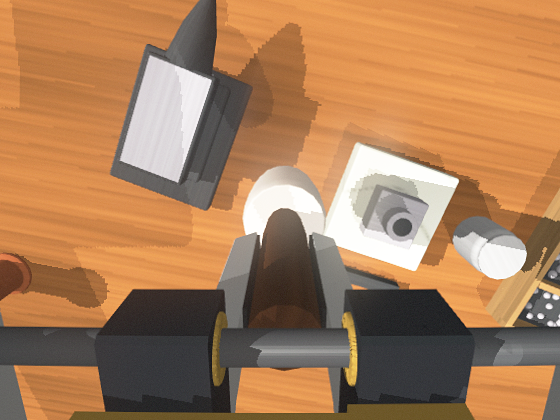

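Wrist view: the maul hangs upright between anvil and slab. The anvil foot's corners are at (112,175), (207,208) and (251,86). The die is on the block at (402,225), and the tin stands at (490,248) beside the slab.

Run:
```python
import pickle;from h import *
c,s=pickle.load(open("w5.pkl","rb"));g=lambda p,z:plane(c,p,z,s)[:,:2]
A=g([(112,174),(207,207),(251,86)],18);print("anvil",(A[0]+A[2])/2,np.linalg.norm(np.diff(A,axis=0),axis=1))
print("die",g([(402,222)],73),"tin",g([(503,257)],60))
S=g([(358,143),(460,180),(417,271)],30);print("slab",(S[0]+S[2])/2,np.linalg.norm(np.diff(S,axis=0),axis=1))
```

```text
anvil [649.6946474  279.88732009] [104.56234463 133.84749122]
die [[613.94069456  53.113154  ]] tin [[593.97471046 -61.71469812]]
slab [612.19410191  52.83597797] [112.73108831 107.31599803]
```

Emit:
jog_arm --pt "0.01 0 -0.15 0 0 0 1" --pt "0.01 0 -0.35 0 0 0 1" --pt "0.01 0 -0.55 0 0 0 1" --pt "0.01 0 -0.7 0 0 0 1" --pt "0.01 0 -0.78 0 0 0 1" --pt "0.01 0 -0.8 0 0 0 1" --pt "0.01 0 -0.8 0 0 0 1" --pt "0.01 0 -0.8 0 0 0 1"

```text
clock: 24.68
eef_pos: [628.7, 166.6, 128.9]
eef_rot: [-3.142, -0.002, 0.191]
wrist_force: [-0.0, -1.4, -2.9]
finger_gap: 25.5
finger_force: 30.0
```

Emit:
jog_arm --pt "0 0 -0.03 0 0 0 1" --pt "0 0 -0.055 0 0 0 1" --pt "0 0 -0.06 0 0 0 1" --pt "0 0 -0.06 0 0 0 1" --pt "0 0 -0.06 0 0 0 1"

```text
clock: 25.1
eef_pos: [628.8, 166.3, 121.2]
eef_rot: [-3.141, -0.002, 0.19]
wrist_force: [-0.6, 0.8, 5.0]
finger_gap: 25.4
finger_force: 30.0
```

Emit:
jog_arm --pt "0 0 0 0 0 0 0.5" --pt "0 0 0 0 0 0 0.3" --pt "0 0 0 0 0 0 0.3" --pt "0 0 0 0 0 0 0.3" --pt "0 0 0 0 0 0 0.3"

```text
clock: 25.52
eef_pos: [628.3, 166.1, 120.0]
eef_rot: [-3.142, 0.0, 0.19]
wrist_force: [-0.4, -0.7, -0.5]
finger_gap: 55.0
finger_force: 0.0
```

Emit:
jog_arm --pt "0 0 0.2 0 0 0 0.3" --pt "0 0 0.5 0 0 0 0.3" --pt "0 0 0.8 0 0 0 0.3" --pt "0 0 1 0 0 0 0.3" --pt "0 0 1 0 0 0 0.3"

```text
clock: 25.93
eef_pos: [629.7, 166.4, 246.4]
eef_rot: [-3.142, -0.009, 0.19]
wrist_force: [0.9, 0.4, -0.1]
finger_gap: 65.8
finger_force: 0.0
```

Emit:
jog_arm --pt "-0.5 0 0.4 0 0 0 0" --pt "-1 0 0.4 0 0 0 0" --pt "-1 0 0.4 0 0 0 0" --pt "-1 0 0.4 0 0 0 0" --pt "-1 0 0.4 0 0 0 0"

```text
clock: 26.35
eef_pos: [507.1, 166.4, 289.4]
eef_rot: [-3.141, -0.002, 0.191]
wrist_force: [0.6, 0.0, 0.9]
finger_gap: 93.3
finger_force: 0.0
```

Emit:
jog_arm --pt "-0.5 -0.5 0 0 0 0 0" --pt "-1 -1 0 0 0 0 0" --pt "-1 -1 0 0 0 0 0" --pt "-1 -1 0 0 0 0 0" --pt "-1 -1 0 0 0 0 0"

```text
clock: 26.77
eef_pos: [386.2, 43.3, 287.9]
eef_rot: [3.141, 0.001, 0.188]
wrist_force: [0.4, 0.6, 0.8]
finger_gap: 94.0
finger_force: 0.0
```

```bash
python3 look.py w6
python3 - <<'E'
from cell import manip
import cv2,pickle
c=manip.camera("scene");pickle.dump(c,open("scene1.pkl","wb"))
cv2.imwrite("pics/scene1.png",cv2.resize(c["frame"][60:330,60:425,::-1],None,fx=2.1,fy=2.1,interpolation=cv2.INTER_CUBIC))
E
```

```text
26.7667 [386.2  43.3 287.9] [3.141e+00 1.000e-03 1.880e-01] [ 0.02 -0.12  1.81 -0.    1.46  1.4 ]
[[ 7.66538957e-04 -9.65127104e-01 -2.61780605e-01  7.61805961e+01]
 [ 9.99999529e-01  8.95854269e-04 -3.74644412e-04  9.29135293e-02]
 [ 5.96096749e-04 -2.61780194e-01  9.65127336e-01 -1.71278206e+02]
 [ 0.00000000e+00  0.00000000e+00  0.00000000e+00  1.00000000e+00]]
```

View pics/w6.png

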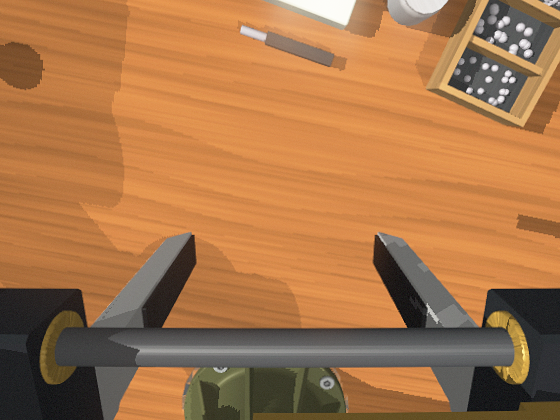

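View pics/scene1.png

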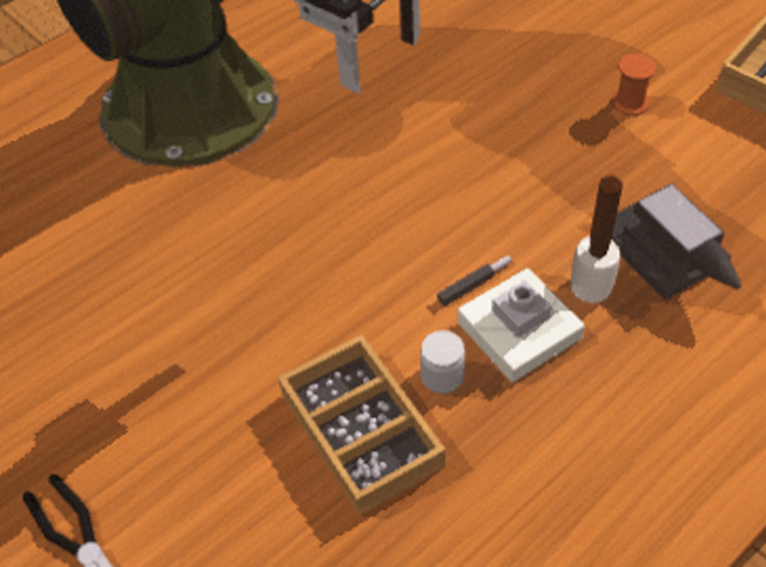

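The scene view shows the whole setup as asked: block and die centred on the slab (522,300), maul upright (597,240), tin upright (442,360), setter in front (475,280), and the arm clear. The wrist view shows the setter undisturbed at (290,47).

Run:
```python
import pickle;from h import *
c=pickle.load(open("scene1.pkl","rb"));g=lambda p,z:plane(c,(np.array(p)+.5)/2.1-.5+[60,60],z)[:,:2]
print("slab",g([(529,269),(585,325),(515,368),(458,317)],30).mean(0),"block",g([(524,281),(551,311),(523,332),(492,308)],55).mean(0),"die",g([(522,293)],73),"tin",g([(443,345)],60),"maul",g([(610,183)],190),g([(598,251)],70))
from cell import manip
print(manip.sign_off())
```

```text
slab [616.12157947  49.04325105] block [616.95370456  46.94813141] die [[610.23423532  51.54844072]] tin [[592.45990139 -59.34672805]] maul [[629.07314213 163.3030292 ]] [[628.96575472 165.94194813]]
the job is handed in; nothing more can be done
None
```

The bench is set for riveting and handed in at about 27 s of the 128 s allowed, with everything released. My last pictures put every piece inside its limits, though the hand-in returned no verdict.

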